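# Lock the panel carrier to the coating bed with its cam lock

### The arm

A 6-joint arm with a two-finger parallel gripper is mounted at the origin on the work surface; the furniture and walls round the work are solid. World frame = base frame: x ahead of the robot, y to its left, z up, the work surface at z = 0. Lengths are in m, angles in degrees, forces in N, time in s.
With the tool pointing down it reaches from about 0.35 to 0.875 m from the base axis. Payload 4.2 kg.
Tool frame: the origin (TCP) lies midway between the tips of the shut fingers; the grasp point (between the pads) lies 19 mm behind it; x points along the fingers, y is the direction in which the jaws open and shut, and the axes are right-handed (so a half turn about x gives the same grasp; the last joint's range is limited). The gripper opens to 87 mm and grips with 3 to 60 N. Pads are 19 mm wide; open, the fingers measure 117 mm over their backs; the gripper's body (75 mm by 190 mm) begins 51 mm behind the grasp point.
Start: joints at [80.592, 22.042, 0.453, 0, -68.411, -14.817], TCP at [0.256, 0.57, 0.223] pointing down, gripper open.
Joint ranges: [-179.83, 179.83], [-69.29, 118.12], [-61.27, 80.66], [-181.25, 117.63], [-171.15, -9.14], [-177.46, 177.46]. Speed limits (degrees/s): [159.86, 159.86, 180, 180, 180, 180].

### API

Orientations are given as a 3x3 rotation matrix whose columns are the frame's x, y, z axes.
In Python, from station import r gives the robot as it stands.
- The arm moves only by the tool play_rows, never from a script. Its argument "plan" is a list that holds one entry, the list of rows, each a list of 6 numbers: the shift along the tool's x, y, z in cm, then the turn, a rotation vector about the tool's x, y, z in units of 10 degrees (1.0 is 10 degrees). A call has 1 to 5 rows; each row is the pose to reach, as a shift and turn from the pose commanded when the call began, along the tool's axes at that moment; what a row does not reach only later rows make up. A row lasts 1/8 s, in which the tool goes at most 62.5 mm and 10.7 degrees, less where a joint would pass 70% of its speed; a pose out of reach is approached as far as the arm can. A call with a gripper value outside its range is refused whole. "hand" is the opening, from 0 (shut) to 1 (fully open), set as the call begins (left out, the last holds). The fingers move at their own pace and stop on an object; the grip force is fixed at half the most. Time passes only in rows, so rows that repeat a pose let the fingers close. It gives the time, the measured TCP pose, the force and the opening at its end, in the units of the state.
- r.sense(): the state, without advancing time (a new reading comes with each control period).
- r.capture(name): name is "side" or "top" or "wrist"; returns (picture, depth): 480x640x3 uint8, blue, green, red; 480x640 float32, m along the optical axis (not along the pixel's ray), 0 where there is no reading.
- r.get_calibration(name): a dict with "vfov" (degrees; the focal length in pixels is half the picture's height over the tangent of half this angle, whatever the lens; pixels are square), "cx", "cy" (the principal point, pixels), "distortion" ([k1, k2, p1, p2, k3] as OpenCV has them; the pictures are not rectified), "rvec" (rotation vector, rad) and "tvec" (3), from world to camera coordinates, as OpenCV has them. Camera axes: x right, y down, z forward; pixel columns grow to the right and rows downward; lengths in m; the calibration is good to about 2 mm. A picture is of the moment at which its call begins: read the wrist's pose just before it. get_calibration takes no time and is no camera call; for the wrist camera it gives the pose at the moment of the call.
- r.finish_job(): hands the job in, once; it reports no verdict.
The state is a dict: "time_s": time; "joints": joint angles; "joint_velocities": joint speeds; "effort": joint torques, N m; "tcp_pos": TCP position; "ee_rot": TCP orientation; "wrist_force": force on the tool from outside, world axes, zero at the start; "moment": the same for the moment, N m; "gripper_width": opening from 0.0 (shut) to 1.0 (fully open).
Only numpy, scipy, OpenCV 4.12 (cv2) and the standard library are available. Lean on these libraries where they do the work, as an engineer would, in place of code of your own. Each camera call takes 0.05 s, during which the arm holds its last target.

### The job

Push the panel carrier along its guide rails until it rests against the stop and its bolt is inside the cam lock, then turn the cam lock clockwise about half a turn, by feel, until its hook has drawn the bolt in firmly tight, but do not force it any further. Let go, leaving the carrier locked, and leave the loose things standing around it alone.

Things in the scene. Friction and masses are not known exactly. Their poses are not given: they have to be found in the camera images.
- bed: Fixed aluminium coating bed, base plate 270 x 116 x 10 mm lying on the worktop. Origin: centre of its underside. x runs along the slide towards the cam lock, z up. Two guide rails (10 mm wide, tops 30 mm above the worktop, from x = -130 to +20 mm) hold the carrier sideways with 1.2 mm play each side.
- stop_place (a point): Fixed point of the bed, 38 mm from its origin along x: the usual place of the low stop across the slide (two posts, tops 42 mm above the worktop, 24 mm gap for the bolt). Its rubber pad faces the carrier, 14 mm before it, on stiff springs (20 N per mm). The stop is adjustable: each time it stands up to 3.2 mm nearer or farther than this point, and its real place is not measured.
- cam_axis (a point): Fixed point on the vertical axis of the cam lock, 24 mm above the worktop, at the height of the bolt; 85 mm from the bed's origin along the bed's x.
- cam_turn (a joint): Angle of the cam (rad; round steel disc, 76 mm across, top face 41 mm above the worktop). 0 is open: the hook's mouth under the disc and the raised mark on it point back at the carrier (bed's -x). Grows turning clockwise seen from above; range -0.35 to 4.1. The lever may be pushed or gripped; it sweeps round the far side, away from the carrier. Turns freely with about 0.06 N m of drag and stays where it is left.
- lever_end (a point): Top centre of the round end post of the lever on the disc by which the cam is turned, 62 mm from the cam axis, 71 mm above the worktop. The lever is an upright dark blade 8 mm thick, 22 mm high (41 to 63 mm above the worktop), from the hub (32 mm across) out to the post (12 mm across, 30 mm high). Open, it points 112 degrees counterclockwise (from above) from the bed's x.
- cam: The cam: disc, lever and, hidden under the disc, a spiral hook. Origin on the cam axis, 35 mm above the worktop. The hook catches the bolt from 0.6 rad on and draws it in by 4 mm per rad. Tight is a pull of 8 to 32 N (best 18), felt as 0.17 to 0.5 N m of turning torque (best 0.3 while moving, 0.24 just after stopping); it rises by some 60 N per rad. Tight comes at 2.1 to 3.9 rad, by the stop's place.
- carrier: Loose aluminium panel carrier, 92 mm long, 80 mm wide, about 0.35 kg, between the rails on the base plate. Origin: middle of the lower edge of its front face; x points along the slide to the cam, z up. A bolt with an upright barrel head sticks out of the front. Touching the pad, its front is 61 mm (give or take 3.2) before the cam axis; it starts about 30 to 55 mm short of that and slides easily.
- bolt_head (a point): Centre of the bolt's barrel head (12 mm across, 20 mm high), 43 mm ahead of the carrier's front face, 24 mm above the worktop. The hook can catch it when it is less than 24.5 mm from the cam axis; touching the pad it is at 15 to 21.4 mm.
- carrier_fin (a point): Top centre of the upright grey grip fin on the carrier: 10 mm thick along the slide, 44 mm wide across it, top 70 mm above the worktop, standing 46 mm above the carrier's plate; 50 mm behind the carrier's front face.
- applicator_2: Bystander: small metal film applicator, 44 x 75 x 30 mm. Origin at the centre of its underside.
- sample_pot_1: Bystander: white sample pot with a lid, 63 mm across, 55 mm high. Origin at the centre of its underside.
- beaker_2: Bystander: clear beaker, 66 mm across, 78 mm high. Origin at the centre of its underside.
- weight_1: Bystander: brass knob weight, 38 mm across, 32 mm high. Origin at the centre of its underside.
Mind the look-alikes: they are no part of the job. What is shaped like the carrier but pink or yellow is not meant.

How it is judged (in metres and radians):
On the way, in this order (a step that is already met when the one before it is completed fails the run):
1. the carrier has been pushed in, so that the bolt's head is inside the still open cam lock (within 24.5 mm of its axis) (horizontal distance between bolt_head and cam_axis below 0.0245 m and value of joint cam_turn below 0.6 rad), for 0.2 s.
2. the hook has been turned behind the bolt and pulls on it (value of joint cam_turn above 1.9 rad and contact force between cam and carrier above 8 N), for 0.2 s.
At the end, for the whole second after the job is handed in: The cam is turned past 1.9 rad and its hook pulls the bolt with 8 to 32 N; the bolt's head is within 22 mm of the cam axis; the carrier lies flat (within 0.05 rad) and straight in its rails (within 0.06 rad), at rest, and everything is released (all of step 2 and contact force between cam and carrier below 32 N and horizontal distance between bolt_head and cam_axis below 0.022 m and angle between the x axis of carrier and the x axis of bed, either way round below 0.06 rad and angle between carrier's own z axis and vertical below 0.05 rad and linear speed of carrier below 0.01 m/s and velocity of joint cam_turn below 0.05 rad/s); the robot touches nothing.
It fails at once if the lock is forced: more than 42 N between hook and bolt (contact force between cam and carrier above 42 N).
It fails at once if the carrier is lifted out of its rails or tipped (height (world z) of carrier above 0.022 m or angle between carrier's own z axis and vertical above 0.2 rad).
It fails at once if a bystander is shoved by more than 20 mm (distance of any of applicator_2, sample_pot_1, beaker_2, weight_1 from where it was at the start of the episode above 0.02 m).
It also fails if it takes over 64 s, if anything falls off the work surface, if the arm or the gripper's body presses on something with over 40 N, if the wrist force passes 120 N, or if a joint passes its speed limit or range.

## Working session

There is one attempt and no reset: what is moved stays moved. The work goes in short steps, Python scripts to look and compute and a tool call to move; the robot and the scene stay as the last step left them, time stands still between calls to the robot, and variables do not carry over. Pictures are saved under pics/ and viewed, and the job is handed in when it is done.

Besides the shell and the picture viewer there is one more tool, called after "Call:" as name(argument=value, ...), one argument or row to a line, values as JSON. play_rows: Moves the arm, as the interface text tells. Its arguments: {"type":"object","properties":{"plan":{"type":"array","items":{"type":"array","items":{"type":"array","items":{"type":"number"}}}},"hand":{"type":"number"}},"required":["plan"]}

```bash
ls; mkdir -p pics; cat > h.py <<'E'
from station import r
import numpy as np, cv2
def K(c,h=480):
    f=h/2/np.tan(np.radians(c["vfov"])/2)
    return np.array([[f,0,c["cx"]],[0,f,c["cy"]],[0,0,1.]])
def ray(c,px):
    p=cv2.undistortPoints(np.array(px,float).reshape(-1,1,2),K(c),np.array(c["distortion"],float)).reshape(-1,2)
    R,_=cv2.Rodrigues(np.array(c["rvec"],float)); t=np.array(c["tvec"],float).ravel()
    o=-R.T@t; d=np.c_[p,np.ones(len(p))]@R
    return o,d
def onplane(c,px,z):
    o,d=ray(c,px); s=(z-o[2])/d[:,2]; return o+d*s[:,None]
def proj(c,X):
    return cv2.projectPoints(np.array(X,float).reshape(-1,3),np.array(c["rvec"],float),np.array(c["tvec"],float),K(c),np.array(c["distortion"],float))[0].reshape(-1,2)
def dpt(c,dep,px):
    o,d=ray(c,px); z=np.array([dep[int(round(v)),int(round(u))] for u,v in px]); return o+d*z[:,None]
E
python3 - <<'E'
from h import *
for n in ["side","top","wrist"]:
    c=r.get_calibration(n); p,d=r.capture(n); cv2.imwrite(f"pics/{n}0.png",p); np.save(f"pics/{n}0.npy",d)
    print(n,c)
s=r.sense(); print(s)
E
```

```text
pics
side {'vfov': 54.2900554912992, 'cx': 308.48128218421346, 'cy': 241.03054568800056, 'distortion': array([-0.00261242,  0.        ,  0.        ,  0.        ,  0.        ]), 'rvec': array([ 2.13863118, -0.51752782,  0.29897544]), 'tvec': array([-0.48740287,  0.19353586,  1.00045723])}
top {'vfov': 52.56256443145878, 'cx': 323.62241380383756, 'cy': 243.34000086363073, 'distortion': array([-0.05961292,  0.        ,  0.        ,  0.        ,  0.        ]), 'rvec': array([ 2.10398295, -2.15078478,  0.17228625]), 'tvec': array([-0.01842957,  0.54906633,  1.330385  ])}
wrist {'vfov': 60.6333458126188, 'cx': 316.66481760596935, 'cy': 236.8404026561678, 'distortion': array([-0.0499376,  0.       ,  0.       ,  0.       ,  0.       ]), 'rvec': array([-1.60256829,  2.47998258,  0.37600826]), 'tvec': array([ 0.6242662 , -0.03592255,  0.39160106])}
{'time_s': 0.15, 'joints': array([ 8.05899279e+01,  2.20798041e+01,  3.97294925e-01, -1.81535435e-02,
       -6.84102197e+01, -1.48176707e+01]), 'joint_velocities': array([-0.04813777, -0.24596244,  0.30875974,  0.09871426, -0.0828379 ,
        0.13186375]), 'effort': array([ 4.40080203e-04, -3.91052485e+01,  1.87588280e+01,  4.22232226e+00,
        1.23897110e-02, -1.35245268e-04]), 'tcp_pos': array([0.25627914, 0.56954829, 0.22172273]), 'ee_rot': array([[-5.55254256e-04, -4.10470712e-01, -9.11873613e-01],
       [-1.54845896e-03, -9.11872308e-01,  4.10471067e-01],
       [-9.99998647e-01,  1.63991468e-03, -1.29276073e-04]]), 'wrist_force': array([-0.00255209, -0.20888241,  0.28024686]), 'moment': array([-0.00562577, -0.02515739,  0.03630589]), 'gripper_width': 1.0024209781000617}
```

View pics/top0.png

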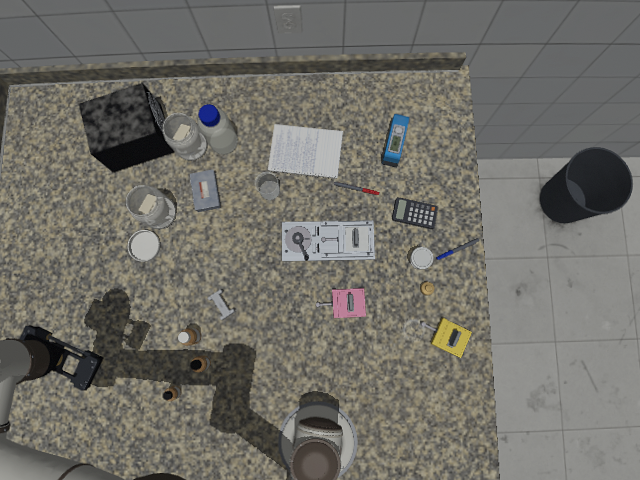

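View pics/side0.png

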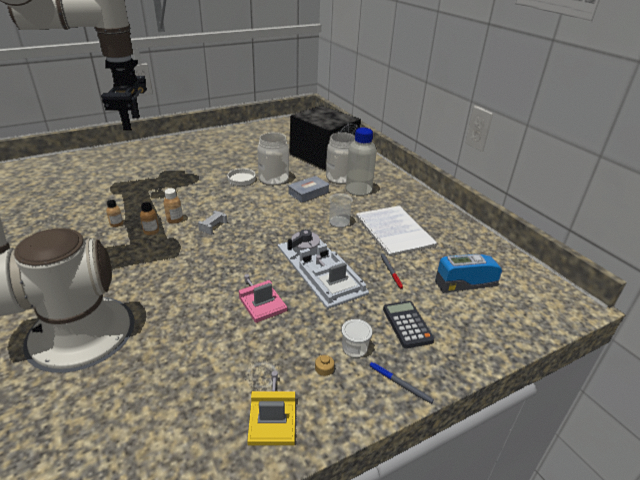

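View pics/wrist0.png

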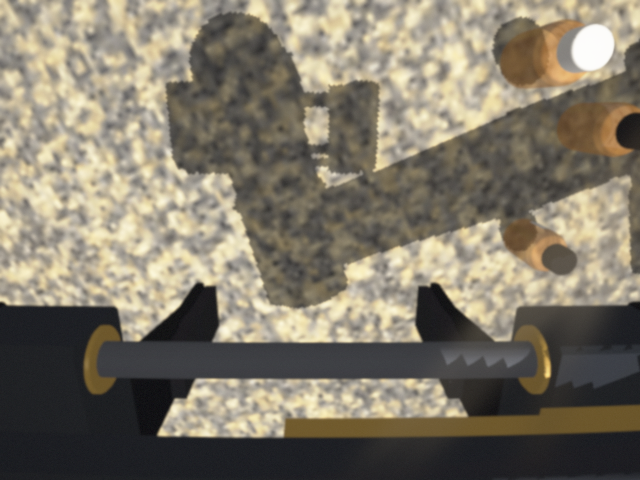

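The top view shows the bed at about (283-375, 222-261), with the cam at (299,240), its lever end at (306,258) and the carrier fin at (355,238). The pink and yellow ones are look-alikes. I'll zoom in and measure.

```bash
python3 - <<'E'
from h import *
p=cv2.imread("pics/top0.png"); c=r.get_calibration("top"); d=np.load("pics/top0.npy")
cv2.imwrite("pics/topz.png",cv2.resize(p[210:275,270:390],None,fx=6.6,fy=6.6,interpolation=cv2.INTER_CUBIC))
p2=cv2.imread("pics/side0.png")
cv2.imwrite("pics/sidez.png",cv2.resize(p2[220:310,265:375],None,fx=6,fy=6,interpolation=cv2.INTER_CUBIC))
print(onplane(c,[(283,222),(375,222),(375,261),(282,261)],0.01))
o,_=ray(c,[(0,0)]);print(o)
E
```

```text
[[ 0.6212915   0.08778217  0.01      ]
 [ 0.61495459 -0.18216856  0.01      ]
 [ 0.49969895 -0.1776651   0.01      ]
 [ 0.50578706  0.09146039  0.01      ]]
[ 0.31364084 -0.04123119  1.40416066]
```

View pics/topz.png

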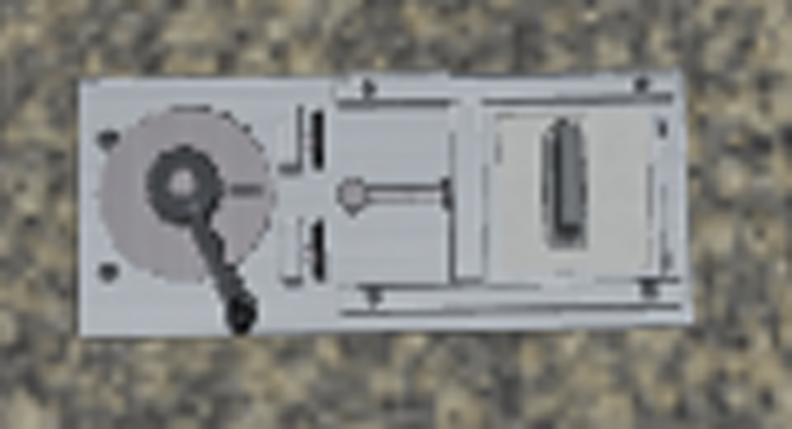

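View pics/sidez.png

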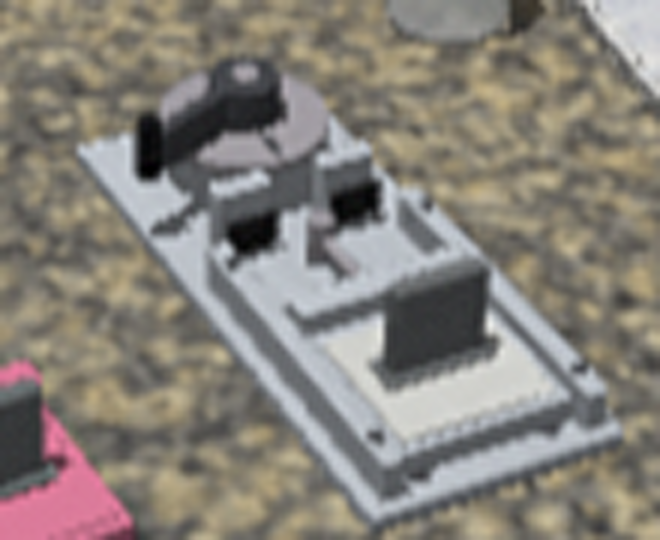

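```bash
python3 - <<'E'
from h import *
c=r.get_calibration("top")
f=lambda L:[((x+.5)/6.6-.5+270,(y+.5)/6.6-.5+210) for x,y in L]
C=onplane(c,f([(80,80),(684,70),(692,325),(80,337)]),0.01);print(C)
o=C.mean(0); bx=(C[0]+C[3]-C[1]-C[2])/2;print("len",np.linalg.norm(bx),"w",np.linalg.norm((C[0]+C[1]-C[2]-C[3])/2))
print("o",o,"yaw",np.degrees(np.arctan2(bx[1],bx[0])))
bx/=np.linalg.norm(bx); by=np.array([-bx[1],bx[0],0])
print("cam pred",o+.085*bx)
for n,q,z in [("hub",(184,184),.066),("post",(240,314),.071),("disc",(186,194),.041),("bolt",(352,195),.034),("fin",(565,185),.07),("frontlow",(450,195),.024)]:
    P=onplane(c,f([q]),z)[0]; e=P-o; print(n,P.round(4),"bed",(e@bx).round(4),(e@by).round(4))
# side
c2=r.get_calibration("side")
g=lambda L:[((x+.5)/6-.5+265,(y+.5)/6-.5+220) for x,y in L]
for n,q,z in [("hub",(245,70),.066),("post",(148,116),.071),("finTopmid",(437,275),.07),("corner l",(78,150),.01),("corner r",(622,430),.01),("corner n",(375,525),.0)]:
    P=onplane(c2,g([q]),z)[0]; e=P-o; print(n,P.round(4),"bed",(e@bx).round(4),(e@by).round(4))
E
```

```text
[[ 0.62229444  0.09161174  0.01      ]
 [ 0.62052838 -0.17713903  0.01      ]
 [ 0.50610203 -0.17624473  0.01      ]
 [ 0.50686962  0.09233286  0.01      ]]
len 0.26866716227542103 w 0.11492841895647513
o [ 0.56394862 -0.04235979  0.01      ] yaw 89.729836624373
cam pred [0.56434941 0.04263926 0.01      ]
hub [0.5637 0.0423 0.066 ] bed 0.0847 0.0007
post [0.5067 0.0191 0.071 ] bed 0.0612 0.0576
disc [0.5639 0.0431 0.041 ] bed 0.0854 0.0004
bolt [ 0.5631 -0.0286  0.034 ] bed 0.0137 0.0009
fin [ 0.5588 -0.1191  0.07  ] bed -0.0767 0.0048
frontlow [ 0.5639 -0.0714  0.024 ] bed -0.029 -0.0001
hub [0.5637 0.0432 0.066 ] bed 0.0855 0.0007
post [0.5077 0.0239 0.071 ] bed 0.066 0.0566
finTopmid [ 0.562  -0.1215  0.07  ] bed -0.0791 0.0015
corner l [0.506  0.0922 0.01  ] bed 0.1343 0.0586
corner r [ 0.6194 -0.1753  0.01  ] bed -0.1327 -0.056
corner n [ 0.5102 -0.1698  0.    ] bed -0.1277 0.0531
```

Two views agree to within a few mm: cam axis about (0.564, 0.043), bed x along world +y, fin at y≈-0.122, and bolt about 71 mm from the axis. The next script converts targets into moves.

```bash
cat >> h.py <<'E'
def row(P,yawy,cmd=None):
    """tool-frame row to reach world P with tool x down, tool y at yaw (deg)"""
    from scipy.spatial.transform import Rotation as Ro
    s=r.sense(); R=np.array(s["ee_rot"]); p=np.array(s["tcp_pos"])
    a=np.radians(yawy); y=np.array([np.cos(a),np.sin(a),0]); x=np.array([0,0,-1.]); T=np.c_[x,y,np.cross(x,y)]
    d=R.T@(np.array(P)-p)*100; w=np.degrees(Ro.from_matrix(R.T@T).as_rotvec())/10
    print("row",d.round(2),w.round(2),"from",p.round(4),"yawy",np.degrees(np.arctan2(R[1,1],R[0,1])).round(1),"q",np.round(s["joints"],1))
E
python3 -c "
from h import *
row([.563,-.17,.14],-90)"
```

```text
row [  8.27  54.83 -58.32] [-2.42  0.   -0.01] from [0.2563 0.5695 0.2217] yawy -114.2 q [ 80.6  22.1   0.4  -0.  -68.4 -14.8]
```

Call:
play_rows(
  hand=0,
  plan=[
    [[0,4,-4.3,0,0,0],[0,8,-8.6,0,0,0],[0,12,-12.9,-0.5,0,0],[0,16,-17.2,-1,0,0],[0,20,-21.4,-1.5,0,0]],
  ],
)

```text
time_s: 0.78
tcp_pos: [0.3698, 0.2979, 0.2225]
ee_rot: [[-0.0, -0.157, -0.988], [-0.0, -0.988, 0.157], [-1.0, 0.0, 0.0]]
wrist_force: [0.5, -0.2, -0.1]
gripper_width: 0.515
```

```bash
python3 -c "
from h import *
row([.563,-.17,.14],-90)"
```

```text
row [  8.25  43.17 -26.43] [-0.9  0.  -0. ] from [0.3698 0.2979 0.2225] yawy -99.0 q [ 58.5   7.3 -19.8   0.  -62.9  22.4]
```

Call:
play_rows(
  plan=[
    [[0,4.8,-2.9,-0.3,0,0],[0,9.6,-5.8,-0.6,0,0],[0,14.4,-8.8,-0.9,0,0],[0,19.2,-11.7,-0.9,0,0],[0,24.0,-14.7,-0.9,0,0]],
  ],
)

```text
time_s: 1.4
tcp_pos: [0.4764, 0.0375, 0.2226]
ee_rot: [[0.0, -0.004, -1.0], [0.0, -1.0, 0.004], [-1.0, -0.0, -0.0]]
wrist_force: [0.9, 0.5, -0.6]
gripper_width: 0.02
```

```bash
python3 -c "
from h import *
row([.563,-.17,.14],-90)"
```

```text
row [ 8.26 20.72 -8.73] [-0.02 -0.    0.  ] from [0.4764 0.0375 0.2226] yawy -90.2 q [ 24.    7.6 -19.4  -0.  -63.   65.8]
```

Call:
play_rows(
  plan=[
    [[0,5.2,-2.2,0,0,0],[0,10.4,-4.4,0,0,0],[0,15.6,-6.6,0,0,0],[2,20.6,-8.7,0,0,0],[5,20.6,-8.7,0,0,0]],
  ],
)

```text
time_s: 2.02
tcp_pos: [0.5636, -0.1704, 0.1717]
ee_rot: [[0.002, -0.009, -1.0], [-0.001, -1.0, 0.009], [-1.0, 0.0, -0.002]]
wrist_force: [-0.8, 1.9, -0.2]
gripper_width: 0.008
```

```bash
python3 - <<'E'
from h import *
row([.563,-.17,.05],-90)
p,d=r.capture("wrist"); cv2.imwrite("pics/w1.png",p)
p,d=r.capture("side"); cv2.imwrite("pics/s1.png",cv2.resize(p[150:350,220:440],None,fx=3.5,fy=3))
E
```

```text
row [12.17 -0.04  0.08] [-0.05 -0.01 -0.  ] from [ 0.5636 -0.1704  0.1717] yawy -90.5 q [ -1.1  20.8  -9.1   0.  -60.   90.5]
```

View pics/w1.png

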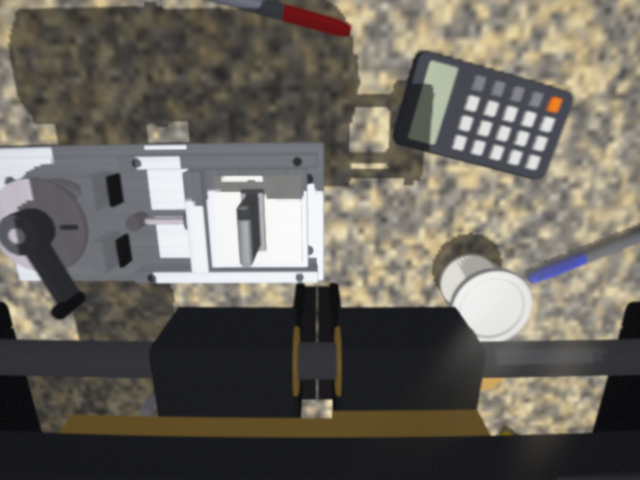

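View pics/s1.png

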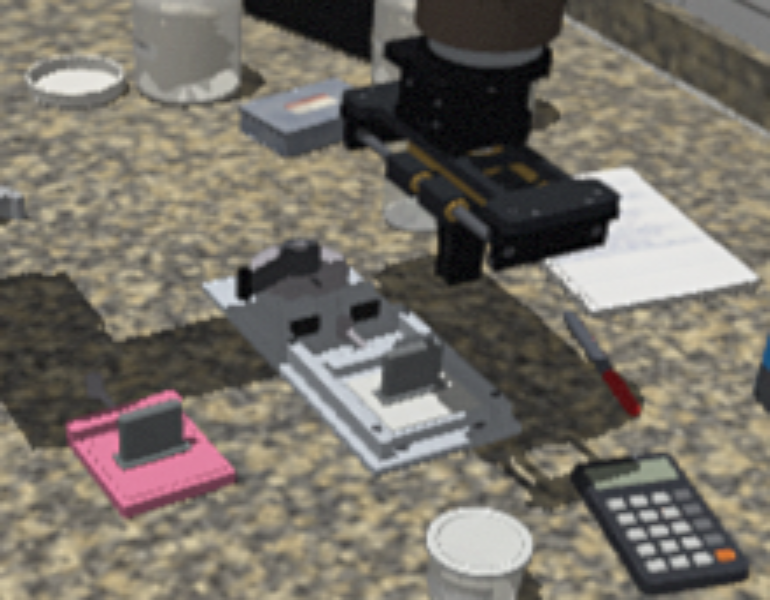

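The wrist view has the fin at (250,230) and the shut fingers at (317,300), just behind it. The pot at (490,300) is clear. Descending.

Call:
play_rows(
  plan=[
    [[4,0,0,0,0,0],[8,0,0.1,0,0,0],[11,0,0.1,0,0,0],[12.2,0,0.1,0,0,0],[12.2,0,0.1,0,0,0]],
  ],
)

```text
time_s: 2.75
tcp_pos: [0.5617, -0.1667, 0.051]
ee_rot: [[0.0, -0.003, -1.0], [-0.0, -1.0, 0.003], [-1.0, 0.0, -0.0]]
wrist_force: [0.3, 0.6, 0.1]
gripper_width: 0.006
```

Call:
play_rows(
  plan=[
    [[0,-0.6,0,0,0,0],[0,-1.1,0,0,0,0],[0,-1.5,0,0,0,0],[0,-1.9,0,0,0,0],[0,-2.2,0,0,0,0]],
  ],
)

```text
time_s: 3.38
tcp_pos: [0.5615, -0.1447, 0.0507]
ee_rot: [[0.0, -0.004, -1.0], [-0.0, -1.0, 0.004], [-1.0, 0.0, -0.0]]
wrist_force: [0.3, -0.7, 0.2]
gripper_width: 0.005
```

Call:
play_rows(
  plan=[
    [[0,-0.5,0,0,0,0],[0,-1.1,0,0,0,0],[0,-1.8,0,0,0,0],[0,-2.5,0,0,0,0],[0,-3.2,0,0,0,0]],
  ],
)

```text
time_s: 4.0
tcp_pos: [0.5615, -0.1126, 0.0505]
ee_rot: [[-0.0, -0.004, -1.0], [-0.0, -1.0, 0.004], [-1.0, 0.0, 0.0]]
wrist_force: [0.3, -0.7, 0.3]
gripper_width: 0.007
```

```bash
python3 - <<'E'
from h import *
p,d=r.capture("top"); cv2.imwrite("pics/t2.png",cv2.resize(p[210:275,270:390],None,fx=6.6,fy=6.6,interpolation=cv2.INTER_CUBIC))
p,d=r.capture("side"); cv2.imwrite("pics/s2.png",cv2.resize(p[200:320,240:400],None,fx=5,fy=5,interpolation=cv2.INTER_CUBIC))
print(r.sense()["wrist_force"],r.sense()["tcp_pos"])
E
```

```text
[ 0.05708151 -0.74950207  0.31416864] [ 0.56161574 -0.11214465  0.05056255]
```

View pics/s2.png

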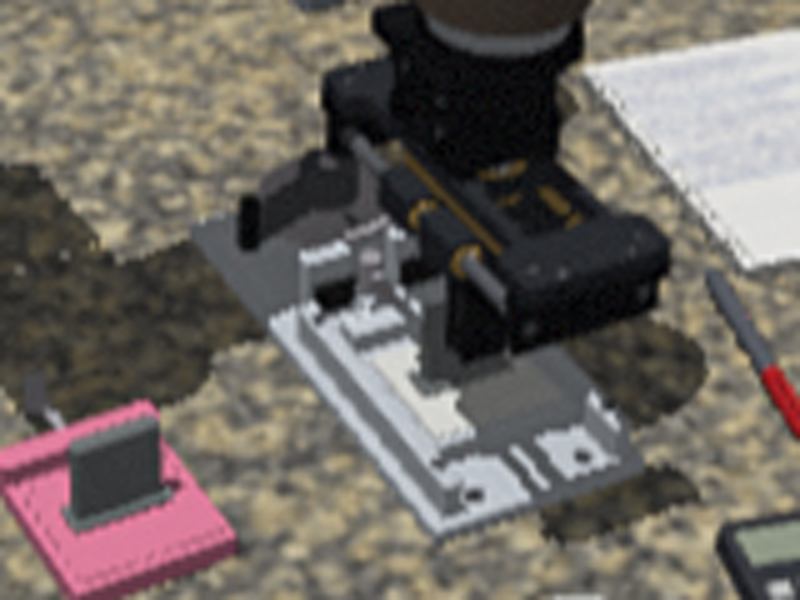

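The carrier slides and the bolt is between the stop posts (about (370,270) in the side zoom). Approaching the pad.

Call:
play_rows(
  plan=[
    [[0,-0.5,0,0,0,0],[0,-1.0,0,0,0,0],[0,-1.4,0,0,0,0],[0,-1.7,0,0,0,0],[0,-1.8,0,0,0,0]],
  ],
)

```text
time_s: 4.72
tcp_pos: [0.5618, -0.0952, 0.0508]
ee_rot: [[0.0, -0.004, -1.0], [-0.0, -1.0, 0.004], [-1.0, 0.0, -0.0]]
wrist_force: [-0.3, -4.3, 3.1]
gripper_width: 0.004
```

Call:
play_rows(
  plan=[
    [[0,-0.1,0,0,0,0],[0,-0.2,0,0,0,0],[0,-0.3,0,0,0,0]],
  ],
)

```text
time_s: 5.1
tcp_pos: [0.5617, -0.0922, 0.0508]
ee_rot: [[0.0, -0.004, -1.0], [-0.0, -1.0, 0.004], [-1.0, 0.0, -0.0]]
wrist_force: [-0.5, -4.8, 3.4]
gripper_width: 0.007
```

Call:
play_rows(
  plan=[
    [[0,-0.1,0,0,0,0],[0,-0.2,0,0,0,0]],
  ],
)

```text
time_s: 5.35
tcp_pos: [0.5618, -0.0902, 0.0507]
ee_rot: [[0.0, -0.004, -1.0], [-0.0, -1.0, 0.004], [-1.0, 0.0, -0.0]]
wrist_force: [0.1, -5.6, 2.4]
gripper_width: -0.001
```

```bash
python3 - <<'E'
from h import *
p,d=r.capture("top"); cv2.imwrite("pics/t3.png",cv2.resize(p[210:275,270:390],None,fx=6.6,fy=6.6,interpolation=cv2.INTER_CUBIC))
p,d=r.capture("side"); cv2.imwrite("pics/s3.png",cv2.resize(p[200:320,240:400],None,fx=5,fy=5,interpolation=cv2.INTER_CUBIC))
p,d=r.capture("wrist"); cv2.imwrite("pics/w3.png",p)
s=r.sense();print(s["wrist_force"],s["moment"],s["tcp_pos"])
E
```

```text
[-0.04540395 -4.83129812  3.82994206] [-1.29792537  0.05881461  0.01951382] [ 0.56180802 -0.09006597  0.05074796]
```

View pics/s3.png

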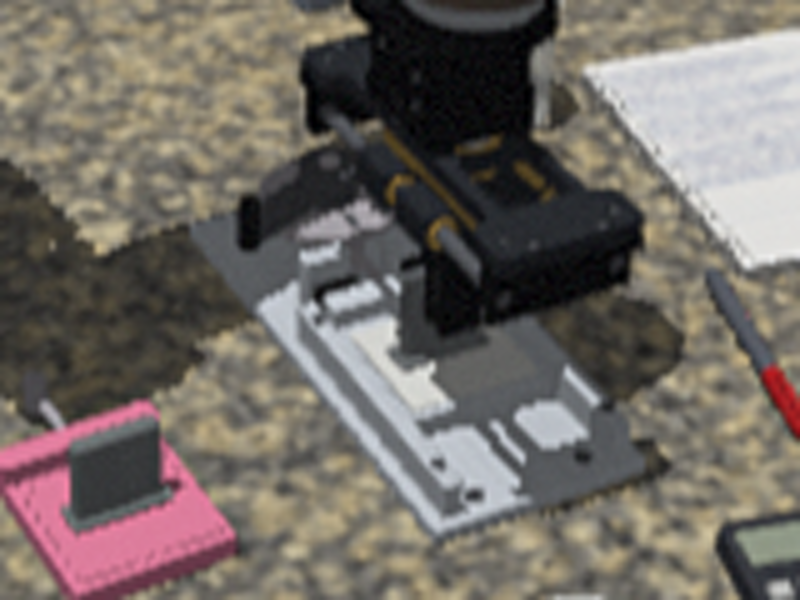

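View pics/w3.png

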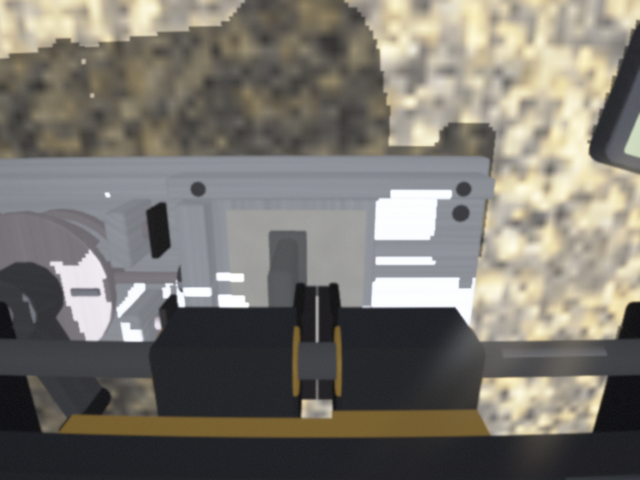

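View pics/t3.png

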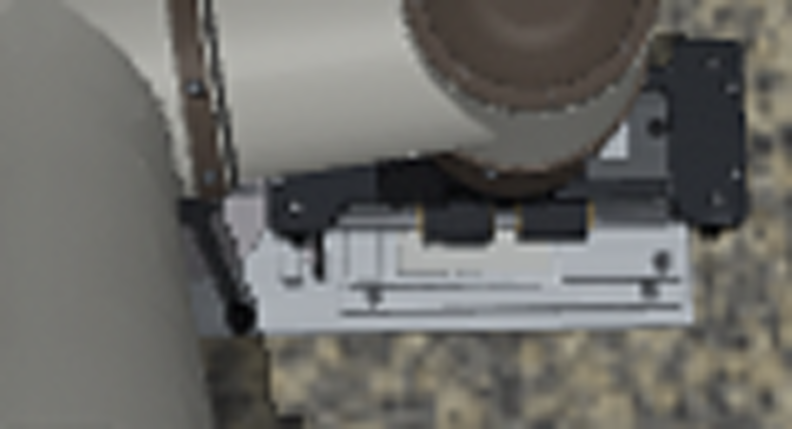

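Force stays near 5 N while the tool keeps moving, which could mean the carrier is tipping forward. I'll check the plate tilt with depth before pushing more.

```bash
python3 - <<'E'
from h import *
c=r.get_calibration("wrist"); p,d=r.capture("wrist")
def fit(u0,u1,v0,v1,n):
    px=[(u,v) for u in range(u0,u1,4) for v in range(v0,v1,4)]
    P=dpt(c,d,px); A=np.c_[P[:,:2],np.ones(len(P))]; s,*_=np.linalg.lstsq(A,P[:,2],rcond=None)
    print(n,"slope x,y",s[:2].round(4),"z",P[:,2].mean().round(4),"res",np.std(A@s-P[:,2]).round(4),"y",P[:,1].min().round(4),P[:,1].max().round(4))
fit(238,262,216,265,"plate front"); fit(315,360,216,275,"plate rear"); fit(238,360,216,228,"plate all")
fit(395,470,225,240,"bed"); fit(215,470,170,176,"rail")
fit(275,300,236,262,"fin")
print(dpt(c,d,[(u,205) for u in range(176,400,8)]).round(4))
E
```

```text
plate front slope x,y [ 0.0042 -0.0183] z 0.0245 res 0.0006 y -0.0624 -0.0512
plate rear slope x,y [0.661  0.1646] z 0.0258 res 0.0123 y -0.1109 -0.0892
plate all slope x,y [-0.0234 -0.0061] z 0.0247 res 0.0006 y -0.1097 -0.0526
bed slope x,y [0.0097 0.0046] z 0.0096 res 0.0006 y -0.1683 -0.1303
rail slope x,y [ 6.6644 -0.0198] z 0.0163 res 0.0066 y -0.165 -0.0399
fin slope x,y [ 1.2761 -0.1855] z 0.0388 res 0.0102 y -0.0817 -0.0702
[[ 0.604  -0.0274  0.0347]
 [ 0.604  -0.0312  0.0351]
 [ 0.6042 -0.0351  0.0361]
 [ 0.6039 -0.0382  0.0348]
 [ 0.6024 -0.04    0.0282]
 [ 0.6014 -0.0426  0.0238]
 [ 0.6016 -0.0466  0.0246]
 [ 0.6442 -0.0903  0.2126]
 [ 0.601  -0.0538  0.0225]
 [ 0.6013 -0.0578  0.0238]
 [ 0.601  -0.0614  0.0225]
 [ 0.601  -0.0652  0.0228]
 [ 0.6009 -0.069   0.0225]
 [ 0.6012 -0.0729  0.0235]
 [ 0.601  -0.0766  0.0228]
 [ 0.6012 -0.0804  0.0239]
 [ 0.6012 -0.0842  0.024 ]
 [ 0.6011 -0.0879  0.0235]
 [ 0.6012 -0.0917  0.024 ]
 [ 0.6012 -0.0955  0.0243]
 [ 0.6011 -0.0992  0.0239]
 [ 0.6012 -0.103   0.0241]
 [ 0.6013 -0.1067  0.0248]
 [ 0.6011 -0.1106  0.0237]
 [ 0.6014 -0.1141  0.0252]
 [ 0.5978 -0.1202  0.0095]
 [ 0.5978 -0.1243  0.0094]
 [ 0.5976 -0.1284  0.0089]]
```

The plate is flat (slope ≤0.02), with its rear edge at y≈-0.117, so the bolt is about 25 mm from the axis. I'll back off, lower the push point to reduce the pitching load, and continue.

Call:
play_rows(
  plan=[
    [[0,0.4,0,0,0,0],[0.8,0.4,0,0,0,0],[1.5,0.4,0,0,0,0],[1.5,0.4,0,0,0,0]],
  ],
)

```text
time_s: 6.05
tcp_pos: [0.5608, -0.0939, 0.0343]
ee_rot: [[-0.002, -0.004, -1.0], [0.0, -1.0, 0.004], [-1.0, -0.0, 0.002]]
wrist_force: [-1.0, 0.6, -0.1]
gripper_width: 0.004
```

Call:
play_rows(
  plan=[
    [[0,-0.2,0,0,0,0],[0,-0.4,0,0,0,0]],
  ],
)

```text
time_s: 6.3
tcp_pos: [0.5615, -0.0901, 0.0355]
ee_rot: [[-0.0, -0.004, -1.0], [-0.0, -1.0, 0.004], [-1.0, 0.0, 0.0]]
wrist_force: [-0.5, -1.6, -1.2]
gripper_width: 0.004
```

Call:
play_rows(
  plan=[
    [[0,-0.1,0,0,0,0],[0,-0.2,0,0,0,0]],
  ],
)

```text
time_s: 6.55
tcp_pos: [0.5616, -0.088, 0.0356]
ee_rot: [[0.0, -0.004, -1.0], [-0.0, -1.0, 0.004], [-1.0, 0.0, -0.0]]
wrist_force: [0.7, -2.7, -0.9]
gripper_width: 0.008
```

Call:
play_rows(
  plan=[
    [[0,-0.1,0,0,0,0],[0,-0.2,0,0,0,0]],
  ],
)

```text
time_s: 6.8
tcp_pos: [0.5617, -0.086, 0.0356]
ee_rot: [[0.0, -0.004, -1.0], [-0.0, -1.0, 0.004], [-1.0, 0.0, -0.0]]
wrist_force: [0.2, -2.3, -1.4]
gripper_width: 0.007
```

Call:
play_rows(
  plan=[
    [[0,-0.05,0,0,0,0],[0,-0.1,0,0,0,0]],
  ],
)

```text
time_s: 7.05
tcp_pos: [0.5617, -0.0851, 0.0356]
ee_rot: [[0.0, -0.004, -1.0], [-0.0, -1.0, 0.004], [-1.0, 0.0, -0.0]]
wrist_force: [0.7, -2.7, -0.8]
gripper_width: 0.004
```

Call:
play_rows(
  plan=[
    [[0,-0.05,0,0,0,0],[0,-0.1,0,0,0,0]],
  ],
)

```text
time_s: 7.3
tcp_pos: [0.5617, -0.084, 0.0356]
ee_rot: [[0.0, -0.004, -1.0], [-0.0, -1.0, 0.004], [-1.0, 0.0, -0.0]]
wrist_force: [0.4, -1.5, -0.8]
gripper_width: 0.012
```

Call:
play_rows(
  plan=[
    [[0,-0.05,0,0,0,0],[0,-0.1,0,0,0,0]],
  ],
)

```text
time_s: 7.55
tcp_pos: [0.5617, -0.083, 0.0356]
ee_rot: [[0.0, -0.004, -1.0], [-0.0, -1.0, 0.004], [-1.0, 0.0, -0.0]]
wrist_force: [0.4, -1.7, -0.2]
gripper_width: 0.001
```

Call:
play_rows(
  plan=[
    [[0,-0.04,0,0,0,0],[0,-0.08,0,0,0,0]],
  ],
)

```text
time_s: 7.8
tcp_pos: [0.5617, -0.0823, 0.0356]
ee_rot: [[0.0, -0.004, -1.0], [-0.0, -1.0, 0.004], [-1.0, 0.0, -0.0]]
wrist_force: [-0.1, -3.0, -0.1]
gripper_width: 0.005
```

Call:
play_rows(
  plan=[
    [[0,-0.03,0,0,0,0],[0,-0.06,0,0,0,0]],
  ],
)

```text
time_s: 8.05
tcp_pos: [0.5619, -0.0819, 0.0357]
ee_rot: [[0.0, -0.004, -1.0], [-0.0, -1.0, 0.004], [-1.0, 0.0, -0.0]]
wrist_force: [-0.0, -3.7, 1.7]
gripper_width: 0.005
```

Call:
play_rows(
  plan=[
    [[0,-0.05,0,0,0,0],[0,-0.05,0,0,0,0]],
  ],
)

```text
time_s: 8.3
tcp_pos: [0.5619, -0.0816, 0.0359]
ee_rot: [[0.0, -0.004, -1.0], [-0.001, -1.0, 0.004], [-1.0, 0.001, -0.0]]
wrist_force: [-0.5, -5.1, 1.4]
gripper_width: 0.002
```

```bash
python3 - <<'E'
from h import *
c=r.get_calibration("wrist"); p,d=r.capture("wrist"); cv2.imwrite("pics/w4.png",p); print(r.sense()["wrist_force"],r.sense()["tcp_pos"])
for v in (200,205,210,215):
  P=dpt(c,d,[(u,v) for u in range(360,430,1)]); i=np.where(P[:-1,2]-P[1:,2]>.006)[0]; print(v,P[i].round(4))
E
```

```text
[-0.66395984 -6.14716331  1.03917261] [ 0.56184329 -0.08160318  0.03591826]
200 []
205 []
210 [[ 0.602  -0.1073  0.0226]
 [ 0.6443 -0.0818  0.1978]]
215 [[ 0.6001 -0.1067  0.0242]]
```

View pics/w4.png

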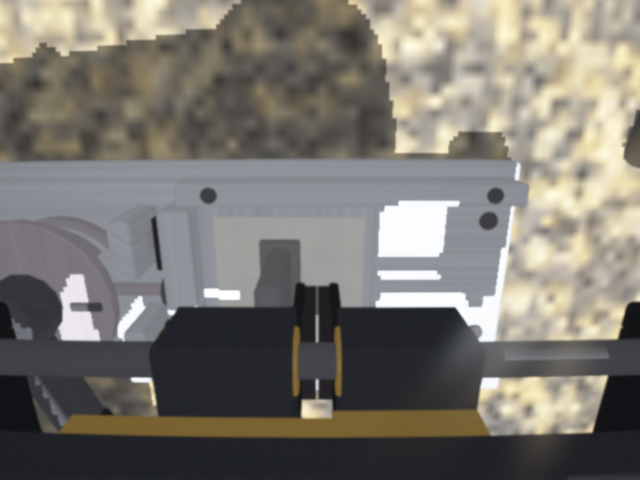

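Carrier is against the pad: force rises at -0.0816, the front beam meets the black pad at (160,240), and the bolt is about 16 mm from the axis. Retreat and go to the lever.

Call:
play_rows(
  plan=[
    [[0,0.6,0,0,0,0],[-2,1.2,0,0,0,0],[-6,1.2,0,0,0,0],[-9,1.2,0,0,0,0],[-9,1.2,0,0,0,0]],
  ],
)

```text
time_s: 8.98
tcp_pos: [0.5634, -0.0926, 0.1282]
ee_rot: [[0.006, -0.004, -1.0], [0.001, -1.0, 0.004], [-1.0, -0.001, -0.006]]
wrist_force: [-0.3, -0.5, -0.5]
gripper_width: 0.009
```

```bash
python3 - <<'E'
from h import *
row([.512,-.004,.12],-68)
c=r.get_calibration("side"); p,d=r.capture("side"); cv2.imwrite("pics/s5.png",cv2.resize(p[200:320,240:400],None,fx=5,fy=5,interpolation=cv2.INTER_CUBIC))
c=r.get_calibration("wrist"); p,d=r.capture("wrist"); cv2.imwrite("pics/w5.png",p)
E
```

```text
row [ 0.8  -8.84  5.18] [-2.22 -0.04 -0.  ] from [ 0.5634 -0.0926  0.1282] yawy -90.2 q [  6.9  21.6 -15.   -0.  -53.1  82.9]
```

View pics/w5.png

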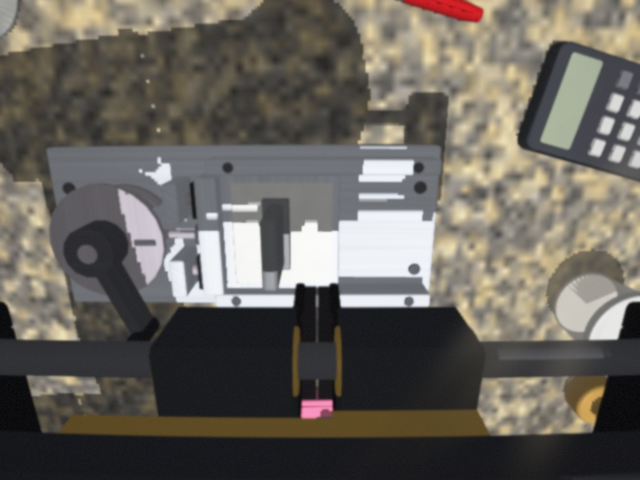

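```bash
python3 - <<'E'
from h import *
c=r.get_calibration("wrist")
print(onplane(c,[(90,255)],.066),onplane(c,[(50,241),(167,241)],.041).mean(0))
print(proj(c,[[.564,.043,.041],[.564,.043,.066],[.5065,.02,.071],[.564-.038,.043,.041],[.564+.038,.043,.041]]))
E
```

```text
[[0.56421213 0.03917768 0.066     ]] [0.56469102 0.04078007 0.041     ]
[[104.58226377 242.04481948]
 [ 83.71802126 255.35084608]
 [132.7383274  346.5931869 ]
 [113.70318809 296.18161089]
 [ 95.10076157 183.08055998]]
```

Call:
play_rows(
  plan=[
    [[0,-3,2.2,0,0,0],[0,-6,4,-1,0,0],[0,-8.8,5.2,-1.8,0,0],[0.8,-8.8,5.2,-2.2,0,0],[3,-8.8,5.2,-2.2,0,0]],
  ],
)

```text
time_s: 9.7
tcp_pos: [0.5097, -0.0042, 0.0948]
ee_rot: [[0.0, 0.372, -0.928], [0.0, -0.928, -0.372], [-1.0, -0.0, -0.0]]
wrist_force: [-0.0, -0.4, -0.2]
gripper_width: 0.004
```

```bash
python3 - <<'E'
from h import *
row([.512,-.004,.058],-68)
c=r.get_calibration("wrist"); p,d=r.capture("wrist"); cv2.imwrite("pics/w6.png",p)
E
```

```text
row [ 3.68  0.07 -0.22] [-0.01 -0.    0.  ] from [ 0.5097 -0.0042  0.0948] yawy -68.1 q [ 17.8  18.8 -25.4  -0.  -45.8  94.1]
```

View pics/w6.png

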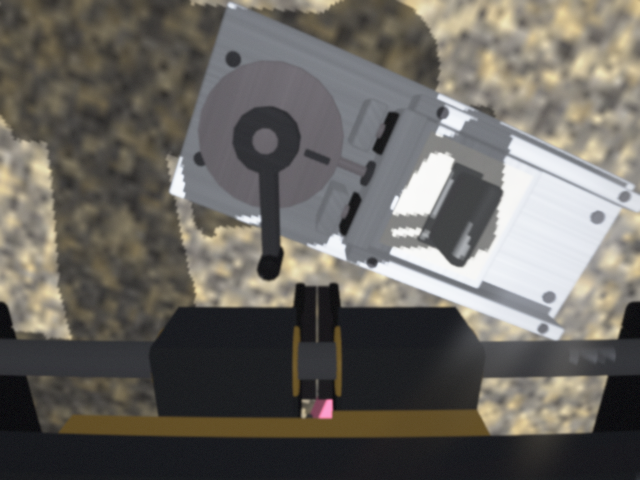

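```bash
python3 - <<'E'
from h import *
c=r.get_calibration("wrist")
print(onplane(c,[(266,140)],.066),onplane(c,[(271,135)],.041),onplane(c,[(268,265)],.071))
print(proj(c,[r.sense()["tcp_pos"],[.512,-.004,.058]]))
E
```

```text
[[0.56305458 0.04168668 0.066     ]] [[0.56338331 0.04232214 0.041     ]] [[0.50923104 0.02083104 0.071     ]]
[[316.5248677  306.88298146]
 [318.59806354 267.73074908]]
```

Call:
play_rows(
  plan=[
    [[2,0,-0.2,0,0,0],[3.7,0,-0.2,0,0,0],[3.7,0,-0.2,0,0,0]],
  ],
)

```text
time_s: 10.12
tcp_pos: [0.5101, -0.0046, 0.0566]
ee_rot: [[-0.005, 0.371, -0.929], [-0.001, -0.929, -0.371], [-1.0, -0.001, 0.005]]
wrist_force: [-0.2, -0.2, 0.4]
gripper_width: 0.01
```

```bash
cat >> h.py <<'E'
A=np.array([.5637,.0425])
def st():
    s=r.sense(); p=np.array(s["tcp_pos"]); R=s["ee_rot"]; e=p[:2]-A
    th=np.degrees(np.arctan2(e[1],e[0]))%360; rad=np.hypot(*e)
    u=e/rad; t=np.array([u[1],-u[0]]); F=np.array(s["wrist_force"])
    print("t",round(s["time_s"],2),"theta",round(th,1),"rad",round(rad*1e3,1),"z",round(p[2]*1e3,1),"yawy",round(np.degrees(np.arctan2(R[1,1],R[0,1]))%360,1),"q6",round(s["joints"][5],1),"Ft",round(-F[:2]@t,2),"Fr",round(-F[:2]@u,2),"Fz",round(F[2],2))
E
python3 -c "
from h import *
st()"
```

```text
t 10.12 theta 221.3 rad 71.4 z 56.6 yawy 291.8 q6 94.1 Ft 0.01 Fr -0.28 Fz 0.39
```

Call:
play_rows(
  plan=[
    [[0,-0.3,-0.1,0,0,0],[0,-0.6,-0.1,0,0,0],[0,-0.7,-0.1,0,0,0]],
  ],
)

```text
time_s: 10.5
tcp_pos: [0.5104, 0.003, 0.0591]
ee_rot: [[0.001, 0.371, -0.929], [0.0, -0.929, -0.371], [-1.0, 0.0, -0.001]]
wrist_force: [-0.1, -0.2, -0.5]
gripper_width: 0.003
```

```bash
cat >> h.py <<'E'
def rot(degs,rc=6.6):
    s=r.sense(); R=np.array(s["ee_rot"]); e=np.array([*(np.array(s["tcp_pos"])[:2]-A),0])*100
    l=R.T@e; y,z=l[1],l[2]; print("yz",y.round(2),z.round(2))
    for g in degs:
        a=np.radians(g); zz=z+(rc-z)*g/max(degs)
        print("row",[0,round(y*np.cos(a)-zz*np.sin(a)-y,2),round(y*np.sin(a)+zz*np.cos(a)-z,2),round(g/10,2),0,0])
E
python3 -c "
from h import *
st(); rot([6,12,18,24,30])"
```

```text
t 10.5 theta 216.5 rad 66.3 z 59.1 yawy 291.8 q6 93.2 Ft 0.08 Fr -0.2 Fz -0.51
yz 1.68 6.42
row [0, np.float64(-0.68), np.float64(0.18), 0.6, 0, 0]
row [0, np.float64(-1.39), np.float64(0.28), 1.2, 0, 0]
row [0, np.float64(-2.1), np.float64(0.31), 1.8, 0, 0]
row [0, np.float64(-2.82), np.float64(0.26), 2.4, 0, 0]
row [0, np.float64(-3.53), np.float64(0.14), 3.0, 0, 0]
```

Call:
play_rows(
  plan=[
    [[0,-0.68,0.18,0.6,0,0],[0,-1.39,0.28,1.2,0,0],[0,-2.1,0.31,1.8,0,0],[0,-2.82,0.26,2.4,0,0],[0,-3.53,0.14,3.0,0,0]],
  ],
)

```text
time_s: 11.12
tcp_pos: [0.4963, 0.0351, 0.0592]
ee_rot: [[0.002, -0.146, -0.989], [0.0, -0.989, 0.146], [-1.0, -0.0, -0.002]]
wrist_force: [1.4, -2.0, -0.1]
gripper_width: 0.01
```

```bash
python3 - <<'E'
from h import *
st(); rot([6,12,18,24,30])
p,d=r.capture("wrist"); cv2.imwrite("pics/w7.png",p)
E
```

```text
t 11.12 theta 186.3 rad 67.8 z 59.2 yawy 261.6 q6 58.8 Ft 2.14 Fr 1.2 Fz -0.07
yz 1.72 6.55
row [0, np.float64(-0.7), np.float64(0.15), 0.6, 0, 0]
row [0, np.float64(-1.4), np.float64(0.23), 1.2, 0, 0]
row [0, np.float64(-2.12), np.float64(0.24), 1.8, 0, 0]
row [0, np.float64(-2.83), np.float64(0.17), 2.4, 0, 0]
row [0, np.float64(-3.53), np.float64(0.02), 3.0, 0, 0]
```

View pics/w7.png

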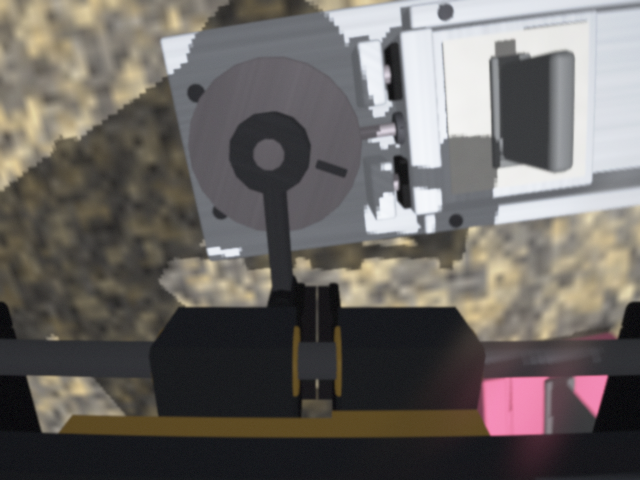

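The disc's mark has turned about 28° clockwise and the finger is on the post at (285,297). Continuing.

Call:
play_rows(
  plan=[
    [[0,-0.7,0.15,0.6,0,0],[0,-1.4,0.23,1.2,0,0],[0,-2.12,0.24,1.8,0,0],[0,-2.83,0.17,2.4,0,0],[0,-3.53,0.02,3.0,0,0]],
  ],
)

```text
time_s: 11.8
tcp_pos: [0.5001, 0.0695, 0.0589]
ee_rot: [[-0.001, -0.62, -0.784], [-0.001, -0.784, 0.62], [-1.0, 0.001, 0.0]]
wrist_force: [-0.6, -1.3, 2.1]
gripper_width: 0.008
```

```bash
python3 - <<'E'
from h import *
st(); rot([5,10,15,20,25])
E
```

```text
t 11.8 theta 157.0 rad 69.1 z 58.9 yawy 231.7 q6 25.3 Ft 1.43 Fr -0.01 Fz 2.13
yz 1.83 6.66
row [0, np.float64(-0.59), np.float64(0.12), 0.5, 0, 0]
row [0, np.float64(-1.18), np.float64(0.19), 1.0, 0, 0]
row [0, np.float64(-1.78), np.float64(0.21), 1.5, 0, 0]
row [0, np.float64(-2.37), np.float64(0.18), 2.0, 0, 0]
row [0, np.float64(-2.96), np.float64(0.09), 2.5, 0, 0]
```

Call:
play_rows(
  plan=[
    [[0,-0.59,0.12,0.5,0,0],[0,-1.18,0.19,1.0,0,0],[0,-1.78,0.21,1.5,0,0],[0,-2.37,0.18,2.0,0,0],[0,-2.96,0.09,2.5,0,0]],
  ],
)

```text
time_s: 12.42
tcp_pos: [0.5168, 0.0933, 0.0585]
ee_rot: [[-0.003, -0.894, -0.449], [-0.001, -0.449, 0.894], [-1.0, 0.003, 0.001]]
wrist_force: [-2.5, -0.4, 2.4]
gripper_width: 0.007
```

```bash
python3 - <<'E'
from h import *
st(); rot([4,8,12,16,20])
p,d=r.capture("wrist"); cv2.imwrite("pics/w8.png",p)
E
```

```text
t 12.43 theta 132.7 rad 69.2 z 58.5 yawy 206.7 q6 -1.2 Ft 2.11 Fr -1.36 Fz 2.41
yz 1.91 6.65
row [0, np.float64(-0.47), np.float64(0.11), 0.4, 0, 0]
row [0, np.float64(-0.94), np.float64(0.18), 0.8, 0, 0]
row [0, np.float64(-1.42), np.float64(0.22), 1.2, 0, 0]
row [0, np.float64(-1.9), np.float64(0.23), 1.6, 0, 0]
row [0, np.float64(-2.37), np.float64(0.21), 2.0, 0, 0]
```

View pics/w8.png

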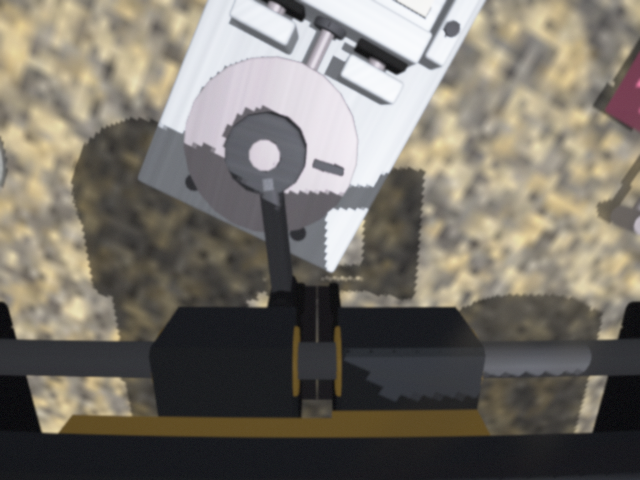

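Call:
play_rows(
  plan=[
    [[0,-0.5,0.08,0.4,0,0],[0,-1.0,0.14,0.8,0,0],[0,-1.45,0.16,1.2,0,0],[0,-1.9,0.16,1.6,0,0],[0,-2.4,0.12,2.0,0,0]],
  ],
)

```text
time_s: 13.1
tcp_pos: [0.538, 0.1056, 0.0583]
ee_rot: [[-0.002, -0.993, -0.118], [-0.0, -0.118, 0.993], [-1.0, 0.002, 0.0]]
wrist_force: [-2.2, 0.6, -0.0]
gripper_width: 0.003
```

```bash
python3 - <<'E'
from h import *
st(); rot([2,4,6,8])
E
```

```text
t 13.1 theta 112.2 rad 68.2 z 58.3 yawy 186.8 q6 -21.2 Ft 1.81 Fr -1.41 Fz -0.0
yz 1.81 6.57
row [0, np.float64(-0.23), np.float64(0.07), 0.2, 0, 0]
row [0, np.float64(-0.46), np.float64(0.12), 0.4, 0, 0]
row [0, np.float64(-0.7), np.float64(0.17), 0.6, 0, 0]
row [0, np.float64(-0.94), np.float64(0.22), 0.8, 0, 0]
```

Call:
play_rows(
  plan=[
    [[0,-0.23,0.05,0.2,0,0],[0,-0.46,0.09,0.4,0,0],[0,-0.7,0.12,0.6,0,0],[0,-0.94,0.15,0.8,0,0]],
  ],
)

```text
time_s: 13.6
tcp_pos: [0.5483, 0.1082, 0.0585]
ee_rot: [[-0.0, -1.0, 0.023], [0.0, 0.023, 1.0], [-1.0, 0.0, 0.0]]
wrist_force: [-1.8, 2.1, -0.9]
gripper_width: 0.009
```

```bash
python3 - <<'E'
from h import *
st(); rot([2,4,6,8])
E
```

```text
t 13.6 theta 103.2 rad 67.5 z 58.5 yawy 178.7 q6 -29.1 Ft 1.27 Fr -2.5 Fz -0.87
yz 1.69 6.54
row [0, np.float64(-0.23), np.float64(0.07), 0.2, 0, 0]
row [0, np.float64(-0.46), np.float64(0.13), 0.4, 0, 0]
row [0, np.float64(-0.7), np.float64(0.19), 0.6, 0, 0]
row [0, np.float64(-0.94), np.float64(0.24), 0.8, 0, 0]
```

```bash
cat >> h.py <<'E'
def st2():
    s=r.sense(); R=np.array(s["ee_rot"]); F=R.T@np.array(s["wrist_force"]); l=R.T@np.array([*(np.array(s["tcp_pos"])[:2]-A),0])
    yaw=np.degrees(np.arctan2(R[1,1],R[0,1]))%360; cam=291.8-yaw
    print("t",round(s["time_s"],2),"cam~deg",round(cam,1),"rad",round(np.radians(cam),2),"push",round(F[1],2),"lat",round(F[2],2),"torque~",round(.062*F[1],3),"yz",(l[1:]*100).round(2),"z",round(s["tcp_pos"][2],4),"q6",round(s["joints"][5],1),"w",s["moment"].round(2))
E
python3 -c "
from h import *
st2()
p,d=r.capture('wrist'); cv2.imwrite('pics/w9.png',p)"
```

```text
t 13.6 cam~deg 113.1 rad 1.97 push 1.86 lat 2.1 torque~ 0.115 yz [1.69 6.54] z 0.0585 q6 -29.1 w [ 0.58  0.53 -0.04]
```

View pics/w9.png

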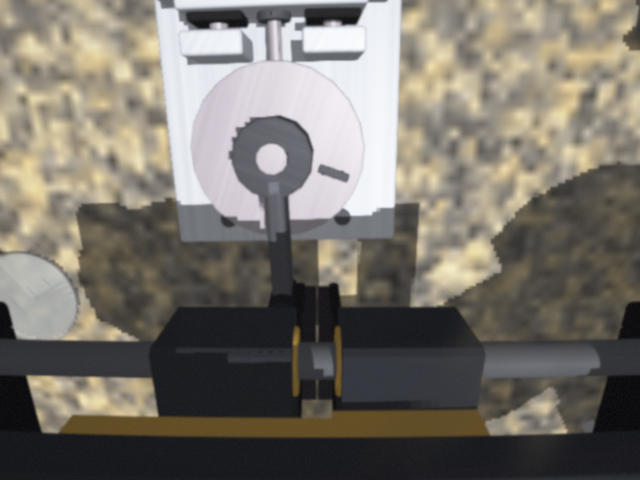

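Call:
play_rows(
  plan=[
    [[0,-0.23,0.05,0.2,0,0],[0,-0.46,0.09,0.4,0,0],[0,-0.7,0.13,0.6,0,0],[0,-0.94,0.16,0.8,0,0]],
  ],
)

```text
time_s: 14.15
tcp_pos: [0.5579, 0.1097, 0.0586]
ee_rot: [[0.0, -0.987, 0.163], [0.0, 0.163, 0.987], [-1.0, -0.0, 0.0]]
wrist_force: [-0.9, 1.8, -0.5]
gripper_width: 0.008
```

```bash
python3 - <<'E'
from h import *
st2(); rot([2,4,6,8],6.5)
E
```

```text
t 14.15 cam~deg 121.2 rad 2.11 push 1.18 lat 1.65 torque~ 0.073 yz [1.66 6.54] z 0.0586 q6 -36.8 w [0.68 0.49 0.05]
yz 1.66 6.54
row [0, np.float64(-0.23), np.float64(0.04), 0.2, 0, 0]
row [0, np.float64(-0.46), np.float64(0.08), 0.4, 0, 0]
row [0, np.float64(-0.69), np.float64(0.11), 0.6, 0, 0]
row [0, np.float64(-0.92), np.float64(0.13), 0.8, 0, 0]
```

Call:
play_rows(
  plan=[
    [[0,-0.23,0.04,0.2,0,0],[0,-0.46,0.08,0.4,0,0],[0,-0.69,0.11,0.6,0,0],[0,-0.93,0.13,0.8,0,0]],
  ],
)

```text
time_s: 14.65
tcp_pos: [0.5674, 0.1095, 0.0586]
ee_rot: [[0.0, -0.954, 0.298], [0.0, 0.298, 0.954], [-1.0, -0.0, 0.0]]
wrist_force: [-1.8, 2.7, -1.1]
gripper_width: 0.007
```

```bash
python3 - <<'E'
from h import *
st2(); rot([2,4,6,8],6.5)
E
```

```text
t 14.65 cam~deg 129.2 rad 2.25 push 2.47 lat 2.04 torque~ 0.153 yz [1.64 6.5 ] z 0.0586 q6 -44.3 w [0.79 0.35 0.02]
yz 1.64 6.5
row [0, np.float64(-0.23), np.float64(0.05), 0.2, 0, 0]
row [0, np.float64(-0.46), np.float64(0.1), 0.4, 0, 0]
row [0, np.float64(-0.69), np.float64(0.13), 0.6, 0, 0]
row [0, np.float64(-0.92), np.float64(0.16), 0.8, 0, 0]
```

Call:
play_rows(
  plan=[
    [[0,-0.23,0.04,0.2,0,0],[0,-0.46,0.08,0.4,0,0],[0,-0.69,0.11,0.6,0,0],[0,-0.93,0.13,0.8,0,0]],
  ],
)

```text
time_s: 15.15
tcp_pos: [0.5767, 0.1079, 0.0587]
ee_rot: [[0.0, -0.904, 0.428], [0.0, 0.428, 0.904], [-1.0, -0.0, 0.0]]
wrist_force: [-1.0, 2.9, 0.2]
gripper_width: 0.006
```

```bash
python3 - <<'E'
from h import *
st2(); rot([2,4,6,8],6.5)
E
```

```text
t 15.15 cam~deg 137.2 rad 2.39 push 2.18 lat 2.17 torque~ 0.135 yz [1.63 6.47] z 0.0587 q6 -51.8 w [ 0.82  0.23 -0.  ]
yz 1.63 6.47
row [0, np.float64(-0.23), np.float64(0.06), 0.2, 0, 0]
row [0, np.float64(-0.46), np.float64(0.11), 0.4, 0, 0]
row [0, np.float64(-0.69), np.float64(0.16), 0.6, 0, 0]
row [0, np.float64(-0.92), np.float64(0.19), 0.8, 0, 0]
```

```bash
cat >> h.py <<'E'
def avg(n=6):
    L=[]
    for _ in range(n):
        r.capture("side"); s=r.sense(); L.append(np.array(s["ee_rot"]).T@np.array(s["wrist_force"]))
    L=np.array(L); print("avg push/lat",L.mean(0)[1:].round(2),"sd",L.std(0)[1:].round(2))
E
python3 -c "
from h import *
avg(); st2()"
```

```text
avg push/lat [ 0.18 -0.29] sd [0.48 0.39]
t 15.45 cam~deg 137.0 rad 2.39 push 0.53 lat 0.08 torque~ 0.033 yz [1.62 6.42] z 0.0586 q6 -51.6 w [ 0.1  -0.07 -0.03]
```

Call:
play_rows(
  plan=[
    [[0,-0.23,0.05,0.2,0,0],[0,-0.46,0.09,0.4,0,0],[0,-0.69,0.13,0.6,0,0],[0,-0.93,0.15,0.8,0,0]],
  ],
)

```text
time_s: 15.95
tcp_pos: [0.5854, 0.1051, 0.0585]
ee_rot: [[-0.0, -0.835, 0.55], [-0.0, 0.55, 0.835], [-1.0, 0.0, -0.0]]
wrist_force: [-1.8, 0.8, 1.6]
gripper_width: 0.002
```

```bash
python3 - <<'E'
from h import *
st2(); avg(3); rot([2,4,6,8],6.5)
E
```

```text
t 15.95 cam~deg 145.2 rad 2.53 push 1.92 lat -0.37 torque~ 0.119 yz [1.63 6.42] z 0.0585 q6 -59.1 w [ 0.14  0.43 -0.07]
avg push/lat [ 0.34 -0.83] sd [0.08 0.24]
yz 1.59 6.45
row [0, np.float64(-0.23), np.float64(0.06), 0.2, 0, 0]
row [0, np.float64(-0.46), np.float64(0.12), 0.4, 0, 0]
row [0, np.float64(-0.69), np.float64(0.17), 0.6, 0, 0]
row [0, np.float64(-0.92), np.float64(0.21), 0.8, 0, 0]
```

Call:
play_rows(
  plan=[
    [[0,-0.23,0.05,0.2,0,0],[0,-0.46,0.09,0.4,0,0],[0,-0.69,0.13,0.6,0,0],[0,-0.93,0.15,0.8,0,0]],
  ],
)

```text
time_s: 16.6
tcp_pos: [0.5942, 0.1015, 0.0585]
ee_rot: [[0.0, -0.751, 0.661], [0.0, 0.661, 0.751], [-1.0, 0.0, 0.0]]
wrist_force: [-1.5, 1.4, 0.0]
gripper_width: 0.006
```

```bash
python3 - <<'E'
from h import *
st2(); avg(3); rot([2,4,6,8],6.5)
E
```

```text
t 16.6 cam~deg 153.2 rad 2.67 push 2.09 lat 0.06 torque~ 0.129 yz [1.61 6.44] z 0.0585 q6 -66.4 w [0.52 0.32 0.01]
avg push/lat [ 0.61 -0.17] sd [0.26 0.58]
yz 1.57 6.45
row [0, np.float64(-0.23), np.float64(0.06), 0.2, 0, 0]
row [0, np.float64(-0.46), np.float64(0.12), 0.4, 0, 0]
row [0, np.float64(-0.69), np.float64(0.17), 0.6, 0, 0]
row [0, np.float64(-0.92), np.float64(0.21), 0.8, 0, 0]
```

Call:
play_rows(
  plan=[
    [[0,-0.23,0.05,0.2,0,0],[0,-0.46,0.1,0.4,0,0],[0,-0.69,0.14,0.6,0,0],[0,-0.93,0.17,0.8,0,0]],
  ],
)

```text
time_s: 17.25
tcp_pos: [0.6022, 0.0965, 0.0585]
ee_rot: [[-0.0, -0.651, 0.759], [-0.0, 0.759, 0.651], [-1.0, 0.0, -0.0]]
wrist_force: [-0.4, 1.6, -0.4]
gripper_width: 0.003
```

```bash
python3 - <<'E'
from h import *
st2(); avg(3); rot([2,4,6],6.5)
E
```

```text
t 17.25 cam~deg 161.2 rad 2.81 push 1.46 lat 0.73 torque~ 0.09 yz [1.59 6.44] z 0.0585 q6 -73.7 w [0.51 0.22 0.02]
avg push/lat [ 0.39 -0.13] sd [0.86 0.14]
yz 1.55 6.44
row [0, np.float64(-0.23), np.float64(0.07), 0.2, 0, 0]
row [0, np.float64(-0.46), np.float64(0.13), 0.4, 0, 0]
row [0, np.float64(-0.69), np.float64(0.18), 0.6, 0, 0]
```

Call:
play_rows(
  plan=[
    [[0,-0.23,0.05,0.2,0,0],[0,-0.46,0.1,0.4,0,0],[0,-0.69,0.14,0.6,0,0]],
  ],
)

```text
time_s: 17.77
tcp_pos: [0.6077, 0.0922, 0.0585]
ee_rot: [[-0.0, -0.568, 0.823], [-0.0, 0.823, 0.568], [-1.0, 0.0, -0.0]]
wrist_force: [-0.9, 0.9, 0.1]
gripper_width: 0.004
```

```bash
python3 - <<'E'
from h import *
st2(); avg(3); rot([2,4,6],6.5)
p,d=r.capture('wrist'); cv2.imwrite('pics/w10.png',p)
E
```

```text
t 17.77 cam~deg 167.2 rad 2.92 push 1.26 lat -0.27 torque~ 0.078 yz [1.59 6.44] z 0.0585 q6 -79.0 w [ 0.41  0.36 -0.01]
avg push/lat [ 0.53 -0.25] sd [0.33 0.57]
yz 1.55 6.45
row [0, np.float64(-0.23), np.float64(0.07), 0.2, 0, 0]
row [0, np.float64(-0.46), np.float64(0.12), 0.4, 0, 0]
row [0, np.float64(-0.69), np.float64(0.17), 0.6, 0, 0]
```

View pics/w10.png

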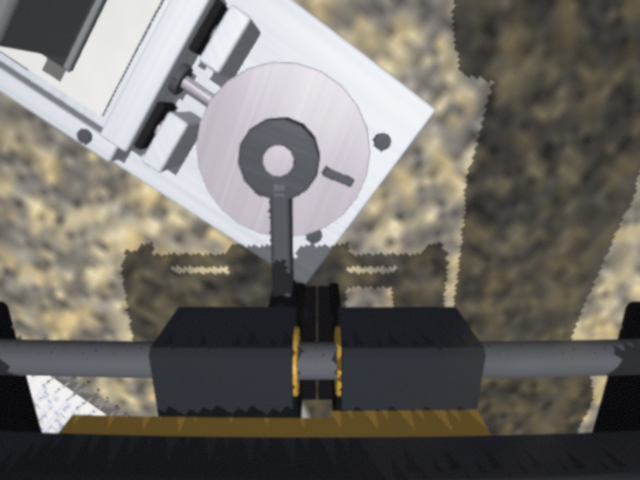

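Call:
play_rows(
  plan=[
    [[0,-0.23,0.06,0.2,0,0],[0,-0.46,0.11,0.4,0,0],[0,-0.69,0.15,0.6,0,0]],
  ],
)

```text
time_s: 18.35
tcp_pos: [0.6128, 0.0873, 0.0585]
ee_rot: [[-0.0, -0.479, 0.878], [-0.0, 0.878, 0.479], [-1.0, 0.0, -0.0]]
wrist_force: [-0.8, 1.8, 0.7]
gripper_width: 0.008
```

```bash
python3 - <<'E'
from h import *
st2(); avg(3)
E
```

```text
t 18.35 cam~deg 173.2 rad 3.02 push 1.94 lat 0.14 torque~ 0.12 yz [1.58 6.45] z 0.0585 q6 -84.4 w [ 0.35  0.45 -0.03]
avg push/lat [ 0.34 -0.36] sd [0.31 0.28]
```

Call:
play_rows(
  plan=[
    [[0,-0.23,0.06,0.2,0,0],[0,-0.46,0.11,0.4,0,0],[0,-0.69,0.15,0.6,0,0]],
  ],
)

```text
time_s: 18.88
tcp_pos: [0.6175, 0.082, 0.0585]
ee_rot: [[-0.0, -0.385, 0.923], [-0.0, 0.923, 0.385], [-1.0, 0.0, -0.0]]
wrist_force: [-1.6, 1.8, 0.7]
gripper_width: 0.003
```

```bash
python3 - <<'E'
from h import *
st2(); avg(3)
E
```

```text
t 18.88 cam~deg 179.2 rad 3.13 push 2.29 lat -0.81 torque~ 0.142 yz [1.58 6.48] z 0.0585 q6 -89.8 w [ 0.45  0.36 -0.05]
avg push/lat [ 0.71 -0.38] sd [0.65 0.42]
```

Call:
play_rows(
  plan=[
    [[0,-0.23,0.06,0.2,0,0],[0,-0.46,0.1,0.4,0,0],[0,-0.69,0.13,0.6,0,0]],
  ],
)

```text
time_s: 19.4
tcp_pos: [0.6215, 0.0762, 0.0586]
ee_rot: [[0.0, -0.286, 0.958], [0.0, 0.958, 0.286], [-1.0, 0.0, 0.0]]
wrist_force: [-0.9, 1.7, 0.2]
gripper_width: 0.002
```

```bash
python3 - <<'E'
from h import *
st2(); avg(3)
E
```

```text
t 19.4 cam~deg 185.2 rad 3.23 push 1.84 lat -0.4 torque~ 0.114 yz [1.58 6.5 ] z 0.0586 q6 -95.1 w [0.45 0.19 0.06]
avg push/lat [ 0.65 -1.03] sd [0.5  0.24]
```

Call:
play_rows(
  plan=[
    [[0,-0.23,0.06,0.2,0,0],[0,-0.46,0.1,0.4,0,0]],
  ],
)

```text
time_s: 19.8
tcp_pos: [0.6236, 0.0722, 0.0585]
ee_rot: [[-0.0, -0.219, 0.976], [0.0, 0.976, 0.219], [-1.0, 0.0, -0.0]]
wrist_force: [-0.4, 1.1, -0.6]
gripper_width: 0.007
```

```bash
python3 - <<'E'
from h import *
st2(); avg(3)
E
```

```text
t 19.8 cam~deg 189.2 rad 3.3 push 1.19 lat -0.11 torque~ 0.074 yz [1.59 6.5 ] z 0.0585 q6 -98.7 w [ 0.6   0.31 -0.03]
avg push/lat [ 1.41 -0.9 ] sd [0.56 0.71]
```

Call:
play_rows(
  plan=[
    [[0,-0.23,0.06,0.2,0,0],[0,-0.46,0.1,0.4,0,0]],
  ],
)

```text
time_s: 20.2
tcp_pos: [0.6255, 0.068, 0.0585]
ee_rot: [[-0.0, -0.15, 0.989], [0.0, 0.989, 0.15], [-1.0, 0.0, -0.0]]
wrist_force: [-1.9, 3.3, -0.0]
gripper_width: -0.001
```

```bash
python3 - <<'E'
from h import *
st2(); avg(3)
E
```

```text
t 20.2 cam~deg 193.2 rad 3.37 push 3.59 lat -1.33 torque~ 0.222 yz [1.59 6.49] z 0.0585 q6 -102.2 w [ 0.83  0.4  -0.02]
avg push/lat [ 2.13 -1.69] sd [0.13 0.26]
```

Torque is starting to rise. From here, small steps.

Call:
play_rows(
  plan=[
    [[0,-0.17,0.05,0.15,0,0],[0,-0.35,0.09,0.3,0,0]],
  ],
)

```text
time_s: 20.6
tcp_pos: [0.6267, 0.0647, 0.0585]
ee_rot: [[-0.001, -0.099, 0.995], [0.0, 0.995, 0.099], [-1.0, 0.0, -0.001]]
wrist_force: [-2.4, 3.8, 0.8]
gripper_width: 0.004
```

```bash
python3 - <<'E'
from h import *
st2(); avg(4)
E
```

```text
t 20.6 cam~deg 196.1 rad 3.42 push 4.02 lat -2.04 torque~ 0.249 yz [1.58 6.49] z 0.0585 q6 -104.9 w [ 1.13  0.78 -0.01]
avg push/lat [ 3.73 -2.13] sd [0.4  0.45]
```

Call:
play_rows(
  plan=[
    [[0,-0.17,0.05,0.15,0,0],[0,-0.35,0.09,0.3,0,0]],
  ],
)

```text
time_s: 21.05
tcp_pos: [0.6279, 0.0614, 0.0585]
ee_rot: [[-0.001, -0.047, 0.999], [0.0, 0.999, 0.047], [-1.0, 0.0, -0.001]]
wrist_force: [-3.2, 5.5, 1.2]
gripper_width: 0.005
```

```bash
python3 - <<'E'
from h import *
st2(); avg(4)
E
```

```text
t 21.05 cam~deg 199.1 rad 3.48 push 5.68 lat -2.9 torque~ 0.352 yz [1.59 6.5 ] z 0.0585 q6 -107.5 w [ 1.4   1.01 -0.08]
avg push/lat [ 3.84 -3.53] sd [0.25 0.42]
```

After-stop push is 3.84 N (≈0.24 Nm), and the moving readings were 0.25–0.35 Nm, both around best tightness. I'll stop turning, back off and check the lever stays.

Call:
play_rows(
  plan=[
    [[0,0.2,0,0,0,0],[0,0.7,0,0,0,0],[0,1.4,0,0,0,0],[-2,1.6,0,0,0,0],[-6,1.6,0,0,0,0]],
  ],
)

```text
time_s: 21.88
tcp_pos: [0.6265, 0.0773, 0.1173]
ee_rot: [[-0.004, -0.049, 0.999], [-0.002, 0.999, 0.049], [-1.0, -0.001, -0.004]]
wrist_force: [1.0, 0.3, 0.1]
gripper_width: 0.005
```

Call:
play_rows(
  plan=[
    [[-5,0,0,0,0,0],[-8,0,0,0,0,0],[-8,0,0,0,0,0],[-8,0,0,0,0,0]],
  ],
)

```text
time_s: 22.38
tcp_pos: [0.627, 0.0772, 0.1976]
ee_rot: [[-0.001, -0.048, 0.999], [-0.0, 0.999, 0.048], [-1.0, -0.0, -0.001]]
wrist_force: [0.1, -0.5, -0.5]
gripper_width: 0.008
```

```bash
python3 - <<'E'
from h import *
s=r.sense(); print(s["time_s"],s["tcp_pos"],s["wrist_force"])
p,d=r.capture("wrist"); cv2.imwrite("pics/w11.png",p); np.save("pics/w11.npy",d)
c=r.get_calibration("wrist")
p,d=r.capture("top"); cv2.imwrite("pics/t11.png",p)
p,d=r.capture("side"); cv2.imwrite("pics/s11.png",p)
E
```

```text
22.375 [0.6269846  0.07722966 0.19764634] [ 0.0979295  -0.53286077 -0.45387086]
```

View pics/w11.png

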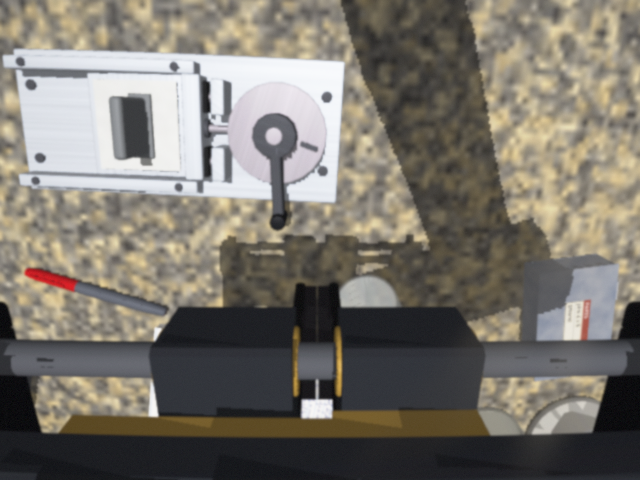

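View pics/s11.png

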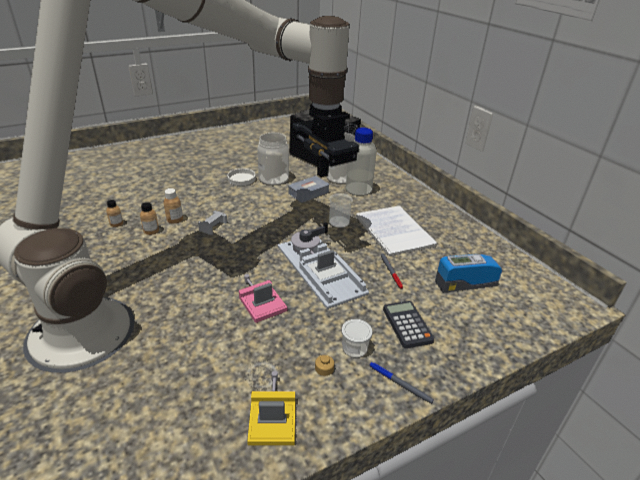

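```bash
python3 - <<'E'
from h import *
c=r.get_calibration("wrist"); h=onplane(c,[(274,135)],.066)[0]; q=onplane(c,[(278,220)],.071)[0]; d=q-h
a=np.degrees(np.arctan2(d[1],d[0])); print(h,q,a,"cam deg",(201.8-a)%360)
m=onplane(c,[(301,144),(317,150)],.042); e=m[1]-m[0]; print("mark cam",(-90+ -np.degrees(np.arctan2(e[1],e[0])))%360)
d=np.load("pics/w11.npy")
P=dpt(c,d,[(u,v) for u in range(98,108) for v in range(85,160,5)]+[(u,v) for u in range(160,178) for v in range(85,160,5)])
A_=np.c_[P[:,:2],np.ones(len(P))]; print("plate slope",np.linalg.lstsq(A_,P[:,2],rcond=None)[0][:2])
E
```

```text
[0.56333278 0.04412724 0.066     ] [0.62308259 0.04866853 0.071     ] 4.346412335168552 cam deg 197.45358766483145
mark cam 197.5606554065558
plate slope [-0.02423963  0.28268735]
```

Lever and mark both read about 197.5°, so it stayed put. The plate slope of 0.28 looks like bad sampling, so I'll check it before handing in.

```bash
python3 - <<'E'
from h import *
c=r.get_calibration("wrist"); d=np.load("pics/w11.npy")
for v in (88,168): print(dpt(c,d,[(u,v) for u in range(92,190,6)])[:,1:].round(4).tolist())
def fit(px):
    P=dpt(c,d,px);P=P[(P[:,2]>.015)&(P[:,2]<.032)];A_=np.c_[P[:,:2],np.ones(len(P))];s=np.linalg.lstsq(A_,P[:,2],rcond=None)[0];print(s[:2],len(P),np.std(A_@s-P[:,2]))
fit([(u,v) for u in range(100,176,2) for v in list(range(80,90))+list(range(164,168))])
E
```

```text
[[-0.1045, 0.0229], [-0.0984, 0.0253], [-0.0938, 0.0248], [-0.0892, 0.0245], [-0.0849, 0.0234], [-0.08, 0.0237], [-0.0752, 0.0236], [-0.0701, 0.0244], [-0.0648, 0.0258], [-0.0613, 0.0226], [-0.0557, 0.0248], [-0.0512, 0.0242], [-0.0464, 0.0243], [-0.0414, 0.0252], [-0.0369, 0.0245], [-0.029, 0.0346], [-0.0242, 0.0354]]
[[-0.1188, 0.0083], [-0.1058, 0.0226], [-0.101, 0.0221], [-0.094, 0.0259], [-0.0902, 0.0233], [-0.0851, 0.0235], [-0.0804, 0.0227], [-0.0752, 0.0231], [-0.0699, 0.0237], [-0.0644, 0.0249], [-0.0593, 0.0252], [-0.0548, 0.0239], [-0.05, 0.0234], [-0.045, 0.0234], [-0.0394, 0.0252], [-0.0353, 0.0228], [-0.0263, 0.0358]]
[-0.00197865 -0.00071846] 531 0.0007652597066985301
```

The plate is flat (slope <0.002), and the robot is clear of everything. Handing in.

```bash
python3 -c "
from h import *
print(r.finish_job()); print(r.sense()['time_s'])"
```

```text
the job is handed in; nothing more can be done
None
the job is handed in; nothing more can be done
```

I pushed the carrier onto the stop pad, turned the cam lock to tight and handed the job in at about 22.5 s. No verdict was reported.

- **Carrier:** I pushed it by its fin. The first push was too high on the fin and met about 5 N of drag, so I backed off and pushed lower. It met the pad with the bolt about 16 mm from the cam axis.
- **Cam lock:** I pushed the lever post clockwise. The torque began to rise at about 3.3 rad. I stopped at about 3.45 rad, with about 0.24 N m just after stopping, which is the stated best. The last moving readings were 0.25 and 0.35 N m, single noisy ones.
- **Last checks:** After I let go, the lever and the mark both read about 197.5° (3.45 rad), so it stayed where I left it. The arm was clear, with about zero force at the wrist. In the side view, the loose things looked to be where they started; I did not measure them.
- **Disagreement:** One plate-slope reading of 0.28 came from samples that included the fin. Repeated on clean plate points, the slope was under 0.002, so the carrier lies flat.
- **Not checked:** The hook's pull could only be judged from the torque. By the stated relation it is about 14 to 22 N.

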